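Slide a marble blank along the jig rail into its corner pocket

ROBOT

A 7-joint arm with a two-finger parallel gripper is mounted at the origin on the work surface. World frame = base frame: x ahead of the robot, y to its left, z up, the work surface at z = 0. Lengths are in mm, angles in rad, forces in N, time in s.
With the tool pointing down it reaches from about 400 to 900 mm from the base axis. Payload 5.5 kg.
Tool frame: the origin (TCP) lies at the very end of the fingers, on their centre line; the grasp point (between the pads) lies ctrl.grip_depth behind it (ctrl.grip_depth is the distance from the TCP to the grasp point, in mm); z points along the fingers, y is the line along which they close (so a half turn about z gives the same grasp; the last joint's range is limited). The gripper opens to 92 mm and grips with 3 to 60 N. Pads are 19 mm wide; open, the fingers measure 130 mm over their backs; the gripper's body (75 mm by 190 mm) begins 47 mm behind the grasp point.
Start: joints at [-0.931, 0.501, -0.427, 1.55, 0.221, 1.138, -0.21], TCP at [239.127, 604.416, 191.229] pointing down, gripper open.
Joint ranges: [-2.88, 2.88], [-0.31, 2.03], [-1.54, 1.56], [0.2, 2.42], [-1.41, 4.55], [0.19, 2.02], [-2.57, 2.57]. Speed limits (rad/s): [2.57, 2.57, 3.14, 3.14, 3.14, 3.14, 3.14].

INTERFACE

Orientations are given as a unit quaternion [w, x, y, z].
In Python, from rig import ctrl gives the robot as it stands.
- The arm moves only by the tool carry_out, never from a script. Its argument "deltas" is a list of rows, each a list of 3 entries, a list of its own where there are three numbers: the closure, from 0 (fully open) to 1 (shut), then the shift along the world's x, y, z in m, then the turn, a rotation vector about the world's x, y, z in degrees. A call has 1 to 20 rows; each row is the pose to reach, as a shift and turn from the pose commanded when the call began; what a row does not reach only later rows make up. A row lasts 1/12 s, in which the tool goes at most 41.7 mm and 7.16 degrees, less where a joint would pass 70% of its speed; a pose out of reach is approached as far as the arm can. A call with a gripper value outside its range is refused whole. The fingers move at their own pace and stop on an object; "newtons" is the grip in N (left out, the last holds). Time passes only in rows, so rows that repeat a pose let the fingers close. It gives the time, the measured TCP pose, the force, the opening and the grip force at its end, in the units of the state.
- ctrl.state(): the state, without advancing time (a new reading comes with each control period).
- ctrl.capture(name): name is "scene" or "side" or "wrist"; returns the picture (420x560x3 uint8, red, green, blue); there is no depth.
- ctrl.calibration(name): a dict with "camera_matrix" (3x3 intrinsics, pixels), "k1" (the pictures are not rectified: a ray, as slopes to the right and down, at radius r is drawn at 1 + k1 r^2 times it, then the intrinsics apply), "position" and "attitude" of the camera in the world. Camera axes: x right, y down, z forward; pixel columns grow to the right and rows downward; lengths in mm; the calibration is good to about 2 mm. A picture is of the moment at which its call begins: read the wrist's pose just before it. calibration takes no time and is no camera call; for the wrist camera it gives the pose at the moment of the call.
- ctrl.close_job(): hands the job in; it is judged then, once.
The state is a dict: "time_s": time; "joint_positions": joint angles; "joint_vel": joint speeds; "effort": joint torques, N m; "tcp_pos": TCP position; "tool_rot": TCP orientation; "force": force on the tool from outside, world axes, zero at the start; "ft_torque": the same for the moment, N m; "grip_width": opening from 0.0 (shut) to 1.0 (fully open); "finger_force": force on a finger pad.
Only numpy, scipy, OpenCV 4.12 (cv2) and the standard library are available. Lean on these libraries where they do the work, as an engineer would, in place of code of your own. Each camera call takes 0.05 s, during which the arm holds its last target. There are 200 camera calls.

TASK

With the fingertips, push the loose marble blank squarely against the rail from about where it lies, then slide it along the rail, always close against it, into the empty corner pocket until it is fully home against both the rail and the end stop. Only push it: do not pick it up or tip it, and leave the blank that is already in the other pocket and the other things where they are. Finish with the hand clear.

Things in the scene. Friction and masses are not known exactly. Their poses are not given: they have to be found in the camera images.
- jig: Fixed plywood board 200 (x) x 480 (y) x 15 mm thick, lying on the bench; origin under its centre on the bench. Aluminium bars stand 12 mm above it (tops at z = 27 mm): a rail along its far (+x) side and, at each end (+y and -y), an end stop and a short keeper bar that make a corner pocket with the rail. Between them the board is flat and free.
- rail_mid (a point): Middle of the rail, on the edge where its working face (looking to the jig's -x) meets the board; jig x = 60 mm, y = 0, z = 15 mm. Axes as the jig's: the rail runs along y, 456 mm long, and is 20 mm wide.
- pocket: The empty pocket to fill, at the jig's +y or -y end: a dark steel plate flush in the board, origin where the centre of the blank's underside must come (jig x 37.5, |y| 180, z 15 mm; axes the jig's). End stop face at |y| = 210. Keeper's inner face at x = 11, |y| 168 to 210, flared lead-in from |y| = 149: a slot 49 mm wide, open to the middle of the rail.
- blank: The loose white marble blank to move: 45 (x) x 60 (y) x 18 mm high, about 130 g, lying on the middle of the board, nearer the robot than the rail, turned up to about 25 degrees; its 60 mm side goes against the rail. Origin at the centre of its underside (15 mm above the bench as it lies).
- seated: An identical marble blank that already sits in the other pocket, origin at the centre of its underside. Leave alone.
- jar: Small jar, 36 mm diameter, 50 mm high, standing on the board near one of the corners on the robot's side; origin at the centre of its underside. Leave alone.
- rubstone: Grey rubbing stone 30 x 60 x 22 mm on the board near the other corner on the robot's side; origin at the centre of its underside. Leave alone.
- mallet: Stone mason's mallet with a steel head 50 x 100 x 70 mm and a wooden handle, lying on the bench to the robot's left of the jig; origin on the bench under the handle's head end. Leave alone.
- chisel: Chisel 210 mm long, 22 mm wide, lying on the bench to the robot's right of the jig; origin on the bench under the middle of its shank. Leave alone.
Not all that is in view belongs to the job. Leave any blue or purple look-alike of the blank alone.

How it is judged:
By the outcome, as a careful person would: the job done as asked, in the order asked, and still so for the second after the job is handed in, with the robot touching nothing.
It also fails if it takes over 48 s, if anything falls off the work surface, if the arm or the gripper's body presses on something with over 40 N, if the wrist force passes 120 N, or if a joint passes its speed limit or range.

## Working session

There is one attempt and no reset: what is moved stays moved. The work goes in short steps, Python scripts to look and compute and a tool call to move; the robot and the scene stay as the last step left them, time stands still between calls to the robot, and variables do not carry over. Pictures are saved under pics/ and viewed, at most 10 in all, crops included, and the job is handed in when it is done.

Besides the shell and the picture viewer there is one more tool, called after "Emit:" by a JSON object that holds its "fn" and its "kwargs", one argument or row to a line. carry_out: Moves the arm, as the interface text tells. Its arguments: {"type":"object","properties":{"deltas":{"type":"array","items":{"type":"array"}},"newtons":{"type":"number"}},"required":["deltas"]}

```bash
mkdir -p pics; ls; cat > h.py <<'E'
import numpy as np, cv2
from rig import ctrl
from scipy.spatial.transform import Rotation as R
def cal(n):
    c=ctrl.calibration(n); return c
def rot(a):
    a=np.array(a,float)
    return a if a.shape==(3,3) else R.from_quat(a[[1,2,3,0]]).as_matrix()
def ray(c,uv):
    K=np.array(c['camera_matrix'],float); k=c['k1']
    uv=np.atleast_2d(np.array(uv,float))
    d=np.c_[(uv[:,0]-K[0,2])/K[0,0],(uv[:,1]-K[1,2])/K[1,1]]
    s=d.copy()
    for _ in range(20): s=d/(1+k*(s**2).sum(1,keepdims=True))
    return np.array(c['position'],float),np.c_[s,np.ones(len(s))]@rot(c['attitude']).T
def onz(c,uv,z):
    p,d=ray(c,uv); return p+d*((z-p[2])/d[:,2:])
def proj(c,P):
    q=(np.atleast_2d(P)-np.array(c['position']))@rot(c['attitude']); s=q[:,:2]/q[:,2:]
    s=s*(1+c['k1']*(s**2).sum(1,keepdims=True)); K=np.array(c['camera_matrix'])
    return s*[K[0,0],K[1,1]]+K[:2,2]
E
python3 - <<'E'
from h import *
for n in ['scene','side']:
    im=ctrl.capture(n); cv2.imwrite(f'pics/{n}0.png',im[:,:,::-1]); np.save(f'pics/{n}0.npy',im)
    print(n,ctrl.calibration(n))
s=ctrl.state(); print(s); print(ctrl.grip_depth)
E
```

```text
pics
scene {'camera_matrix': array([[537.08154308,   0.        , 273.54258391],
       [  0.        , 537.08154308, 211.27287467],
       [  0.        ,   0.        ,   1.        ]]), 'k1': -0.05631797855125432, 'position': array([1292.76497779,  187.55267788, 1346.24789238]), 'attitude': array([-0.1686894 ,  0.5928398 ,  0.76072285, -0.20343452])}
side {'camera_matrix': array([[431.75807697,   0.        , 278.42833657],
       [  0.        , 431.75807697, 209.96389035],
       [  0.        ,   0.        ,   1.        ]]), 'k1': -0.12995242272496843, 'position': array([405.72596408, 918.52532944, 815.6659156 ]), 'attitude': array([ 0.02757508, -0.0672142 ,  0.90349388, -0.42239873])}
{'time_s': 0.1, 'joint_positions': array([-0.93079786,  0.50176349, -0.42680302,  1.55139482,  0.22082096,
        1.13828688, -0.21026482]), 'joint_vel': array([-1.49559959e-04, -2.00663117e-03, -1.78505206e-03, -2.73447224e-03,
       -8.71239926e-04,  1.25082613e-03,  2.52473135e-05]), 'effort': array([-1.22423755e-02, -5.67866421e+01, -5.83904117e+00, -2.79910898e+01,
       -6.90996205e-02,  2.40889052e-02,  2.02225641e-05]), 'tcp_pos': array([238.94128527, 603.71532296, 190.25529543]), 'tool_rot': array([-1.87636926e-04,  1.87238384e-01,  9.82314096e-01, -8.77236959e-04]), 'force': array([-0.37896262,  0.17462711, -0.70212522]), 'ft_torque': array([-0.00793007, -0.01985088, -0.01435761]), 'finger_force': 0.0, 'grip_width': 1.0003657638051848}
18.8
```

View pics/scene0.png

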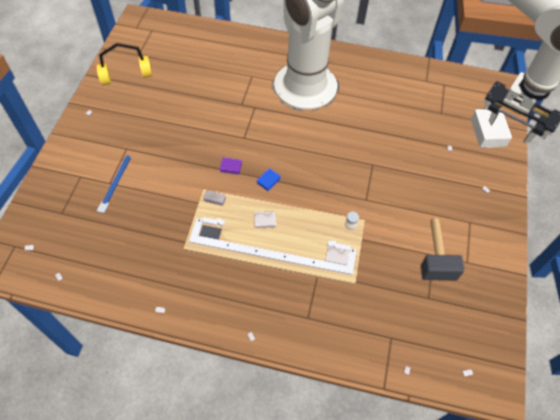

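View pics/side0.png

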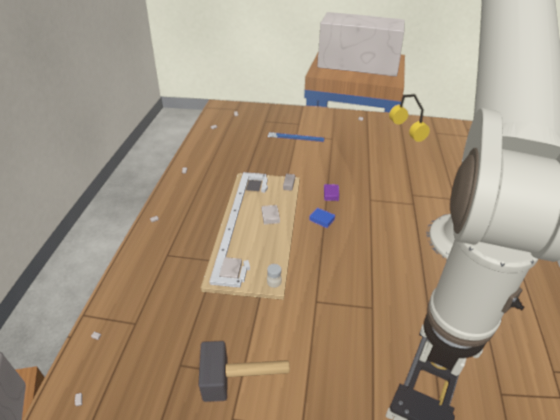

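The scene view shows the empty pocket (dark plate) at about (210,232), at the -y end. The loose blank is at (265,220), the seated blank at (339,253), the jar at (352,218) and the rubstone at (215,198). The side view agrees: plate (255,185), blank (270,214).

```bash
python3 - <<'E'
from h import *
c=cal('scene')
b=onz(c,[[203,191],[364,218],[358,279],[186,250]],15); print('board',b.round(0), np.linalg.norm(b-np.roll(b,-1,0),axis=1).round())
print('board c',b.mean(0).round())
print('blank',onz(c,[[265,220]],33).round(),'plate',onz(c,[[210,232]],15).round())
s=cal('side')
# height by two views for blank and plate
for a,q in (([265,220],[270.5,214]),([210,232],[255,185])):
    p1,d1=ray(c,a);p2,d2=ray(s,q);A=np.c_[d1[0],-d2[0]];t=np.linalg.lstsq(A,p2-p1,rcond=None)[0]
    print(((p1+d1[0]*t[0])).round(1),(p2+d2[0]*t[1]).round(1))
w=cal('wrist'); st=ctrl.state(); T=R.from_quat(st['tool_rot'][[1,2,3,0]]).as_matrix()
print('wristcam in tool',T.T@(np.array(w['position'])-st['tcp_pos']), T.T@rot(w['attitude'])); print(w['camera_matrix'],w['k1'],T)
E
```

```text
board [[ 507. -200.   15.]
 [ 479.  275.   15.]
 [ 672.  289.   15.]
 [ 703. -186.   15.]] [476. 193. 477. 197.]
board c [590.  45.  15.]
blank [[566.   4.  33.]] plate [[ 633. -139.   15.]]
[559.7   2.2  20.7] [5.572e+02 4.000e-01 2.230e+01]
[ 630.8 -139.7   11.1] [ 628.9 -141.1   12.4]
wristcam in tool [  79.71031678    0.61397317 -192.79800603] [[ 2.04117184e-04 -9.56385537e-01 -2.92107278e-01]
 [ 9.99999951e-01  2.64463931e-04 -1.67104033e-04]
 [ 2.37067719e-04 -2.92107230e-01  9.56385545e-01]]
[[358.79645297   0.         274.07558955]
 [  0.         358.79645297 201.50691175]
 [  0.           0.           1.        ]] -0.05801035721775784 [[-9.29883504e-01  3.67853479e-01 -6.97141656e-04]
 [ 3.67854138e-01  9.29882036e-01 -1.65317879e-03]
 [ 4.01319319e-05 -1.79371013e-03 -9.99998390e-01]]
```

Emit:
{"fn": "carry_out", "kwargs": {
  "deltas": [
    [0.6,[0.32,-0.575,0],[0,0,25]],
    [0.6,[0.32,-0.575,0],[0,0,25]],
    [0.6,[0.32,-0.575,0],[0,0,25]],
    [0.6,[0.32,-0.575,0],[0,0,25]],
    [0.6,[0.32,-0.575,0],[0,0,25]],
    [0.6,[0.32,-0.575,0],[0,0,25]],
    [0.6,[0.32,-0.575,0],[0,0,25]],
    [0.6,[0.32,-0.575,0],[0,0,25]],
    [0.6,[0.32,-0.575,0],[0,0,25]],
    [0.6,[0.32,-0.575,0],[0,0,25]],
    [0.6,[0.32,-0.575,0],[0,0,25]],
    [0.6,[0.32,-0.575,0],[0,0,25]],
    [0.6,[0.32,-0.575,0],[0,0,25]],
    [0.6,[0.32,-0.575,0],[0,0,25]],
    [0.6,[0.32,-0.575,0],[0,0,25]],
    [0.6,[0.32,-0.575,0],[0,0,25]],
    [0.6,[0.32,-0.575,0],[0,0,25]],
    [0.6,[0.32,-0.575,0],[0,0,25]],
    [0.6,[0.32,-0.575,0],[0,0,25]],
    [0.6,[0.32,-0.575,0],[0,0,25]]
  ]
}}

```text
time_s: 1.77
tcp_pos: [558.3, 31.2, 191.0]
tool_rot: [-0.0, -0.031, 1.0, 0.0]
force: [0.1, 0.8, 0.7]
grip_width: 0.396
finger_force: 0.0
```

```bash
cat > look.py <<'E'
import sys,pickle
from h import *
n=sys.argv[1]
c=ctrl.calibration('wrist'); im=ctrl.capture('wrist'); pickle.dump((c,im),open(f'pics/{n}.pkl','wb'))
cv2.imwrite(f'pics/{n}.png',im[:,:,::-1]); s=ctrl.state(); print(s['time_s'],s['tcp_pos'].round(1),s['force'].round(1),s['grip_width'])
E
python3 look.py w1
```

```text
1.8167 [558.4  31.3 191.1] [ 0.2  0.7 -0.1] 0.40157879212541886
```

View pics/w1.png

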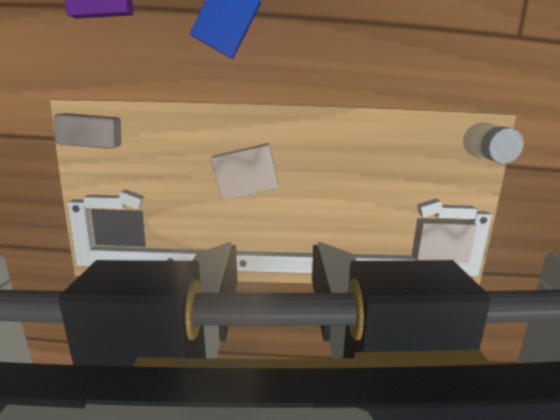

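The wrist view shows the blank with corners at about (211,157), (268,145), (279,186) and (222,199). The rail's upper edge runs along row ~255, the empty plate is at (118,228), and the rubstone and jar are clear of the path.

```bash
cat > meas.py <<'E'
import sys,pickle
from h import *
c,im=pickle.load(open(f'pics/{sys.argv[1]}.pkl','rb'))
hsv=cv2.cvtColor(im,cv2.COLOR_RGB2HSV)
x,y=map(int,sys.argv[2:4])
print('blank hsv',hsv[y,x],'board',hsv[130,330],'plate',hsv[228,118],'rail',hsv[264,280])
m=((hsv[...,1]<75)&(hsv[...,2]>110)).astype(np.uint8)
m=cv2.morphologyEx(m,cv2.MORPH_OPEN,np.ones((3,3)))
n,l,st,ce=cv2.connectedComponentsWithStats(m)
i=l[y,x]; cn=max(cv2.findContours((l==i).astype(np.uint8),cv2.RETR_EXTERNAL,cv2.CHAIN_APPROX_NONE)[0],key=cv2.contourArea)
r=cv2.minAreaRect(onz(c,cn[:,0],33)[:,:2].astype(np.float32)); print('blank px',st[i],'rect top z33',r); print(cv2.boxPoints(r).round(1), cv2.boxPoints(cv2.minAreaRect(cn)).round(1).tolist())
E
python3 meas.py w1 245 172; python3 - <<'E'
from h import *
import pickle
c,im=pickle.load(open('pics/w1.pkl','rb')); hsv=cv2.cvtColor(im,cv2.COLOR_RGB2HSV)
for x in (160,185,245,260,280,300,390,400): print(x,[tuple(v) for v in hsv[246:274:1,x,1:3]])
# plate
m=((hsv[...,2]<85)).astype(np.uint8); n,l,st,ce=cv2.connectedComponentsWithStats(m); i=l[228,118]; print(st[i],onz(c,[ce[i]],15))
# board far edge (top) and sides
b=onz(c,[[52,101],[514,116]],15); print('board near corners',b,np.linalg.norm(b[1]-b[0]))
E
```

```text
blank hsv [ 14  34 175] board [ 17 101 190] plate [170   9  81] rail [ 30   1 193]
blank px [ 211  144   68   56 2759] rect top z33 ((556.8355712890625, 2.5474090576171875), (46.60875701904297, 60.60719680786133), 15.950845718383789)
[[526.1  25.3]
 [542.8 -33. ]
 [587.6 -20.2]
 [570.9  38.1]] [[209.60000610351562, 155.8000030517578], [269.20001220703125, 142.5], [279.20001220703125, 187.39999389648438], [219.60000610351562, 200.60000610351562]]
160 [(np.uint8(95), np.uint8(166)), (np.uint8(88), np.uint8(157)), (np.uint8(68), np.uint8(135)), (np.uint8(30), np.uint8(111)), (np.uint8(10), np.uint8(101)), (np.uint8(9), np.uint8(110)), (np.uint8(2), np.uint8(141)), (np.uint8(3), np.uint8(177)), (np.uint8(5), np.uint8(191)), (np.uint8(5), np.uint8(195)), (np.uint8(4), np.uint8(194)), (np.uint8(4), np.uint8(192)), (np.uint8(4), np.uint8(190)), (np.uint8(3), np.uint8(172)), (np.uint8(4), np.uint8(128)), (np.uint8(13), np.uint8(78)), (np.uint8(37), np.uint8(55)), (np.uint8(47), np.uint8(54)), (np.uint8(41), np.uint8(56)), (np.uint8(43), np.uint8(53)), (np.uint8(48), np.uint8(53)), (np.uint8(
[... 5709 characters left out ...]
), np.uint8(103)), (np.uint8(0), np.uint8(117)), (np.uint8(2), np.uint8(132)), (np.uint8(2), np.uint8(112)), (np.uint8(18), np.uint8(72)), (np.uint8(51), np.uint8(50)), (np.uint8(58), np.uint8(48)), (np.uint8(64), np.uint8(48)), (np.uint8(57), np.uint8(45)), (np.uint8(57), np.uint8(49)), (np.uint8(51), np.uint8(45)), (np.uint8(57), np.uint8(45)), (np.uint8(46), np.uint8(44)), (np.uint8(50), np.uint8(46)), (np.uint8(41), np.uint8(44)), (np.uint8(58), np.uint8(44)), (np.uint8(53), np.uint8(43))]
[  93  211   51   34 1539] [[ 632.4737701  -137.61520767   15.        ]]
board near corners [[ 498.66480939 -197.72512382   15.        ]
 [ 483.83772457  275.6085565    15.        ]] 473.56585114306085
```

```bash
python3 - <<'E'
from h import *
import pickle
c,im=pickle.load(open('pics/w1.pkl','rb'))
for uv,z in (([[160,248.6],[185,249],[245,251],[260,251.5],[280,252],[300,252.7],[390,254.6],[400,254.9]],15),([[160,252.2],[260,255.5],[280,255.8],[300,256.6],[400,257.5]],27)):
    P=onz(c,uv,z); f=np.polyfit(P[:,1],P[:,0],1); print(P[:,:2].round(1).tolist(),f,np.degrees(np.arctan(-f[0])), (P[:,0]-np.polyval(f,P[:,1])).round(2))
from collections import Counter
# hole/pocket stop: end stop bars in row 228
hsv=cv2.cvtColor(im,cv2.COLOR_RGB2HSV)
print([(x,int(hsv[228,x,1]),int(hsv[228,x,2])) for x in range(62,102,1)])
# blank top height: scene & wrist centroid
s=np.load('pics/scene0.npy');h=cv2.cvtColor(s,cv2.COLOR_RGB2HSV); m=((h[...,1]<75)&(h[...,2]>110)).astype(np.uint8); n,l,st,ce=cv2.connectedComponentsWithStats(m); i=l[220,265]; print(st[i],ce[i])
p1,d1=ray(cal('scene'),ce[i]);p2,d2=ray(c,[244.4,171.5]);t=np.linalg.lstsq(np.c_[d1[0],-d2[0]],p2-p1,rcond=None)[0];print('tri',p1+d1[0]*t[0],p2+d2[0]*t[1])
E
```

```text
[[654.6, -90.8], [653.2, -62.4], [651.3, 5.1], [650.8, 22.0], [650.1, 44.4], [649.5, 67.0], [646.0, 169.3], [645.7, 180.8]] [-3.20127947e-02  6.51482939e+02] 1.833571839549073 [ 0.19 -0.3  -0.04  0.05 -0.01  0.21 -0.1   0.  ]
[[653.2, -87.1], [650.0, 22.4], [649.0, 44.2], [648.7, 66.0], [643.4, 176.4]] [-3.69978855e-02  6.50498838e+02] 2.1188562492231853 [-0.53  0.35  0.16  0.6  -0.57]
[(62, 118, 110), (63, 113, 111), (64, 113, 111), (65, 114, 110), (66, 108, 116), (67, 99, 141), (68, 99, 172), (69, 95, 177), (70, 74, 172), (71, 28, 171), (72, 3, 183), (73, 4, 189), (74, 5, 190), (75, 5, 187), (76, 5, 187), (77, 4, 186), (78, 5, 191), (79, 4, 190), (80, 5, 191), (81, 5, 190), (82, 5, 190), (83, 5, 189), (84, 4, 188), (85, 4, 185), (86, 6, 174), (87, 4, 142), (88, 2, 130), (89, 4, 129), (90, 6, 130), (91, 26, 138), (92, 52, 142), (93, 53, 120), (94, 25, 91), (95, 6, 82), (96, 3, 81), (97, 9, 81), (98, 6, 81), (99, 3, 81), (100, 6, 81), (101, 3, 80)]
[254 211  23  18 389] [264.74293059 219.20051414]
tri [558.62657032   1.21847799  23.01890295] [558.59479531   1.56548623  22.98766705]
```

Emit:
{"fn": "carry_out", "kwargs": {
  "deltas": [
    [0.8,[-0.024,-0.02,0],[0,0,6.2]],
    [0.8,[-0.047,-0.041,-0.03],[0,0,12.4]],
    [0.8,[-0.047,-0.041,-0.06],[0,0,12.4]],
    [0.8,[-0.047,-0.041,-0.09],[0,0,12.4]],
    [0.8,[-0.047,-0.041,-0.12],[0,0,12.4]],
    [0.8,[-0.047,-0.041,-0.13],[0,0,12.4]],
    [0.8,[-0.047,-0.041,-0.13],[0,0,12.4]],
    [0.8,[-0.047,-0.041,-0.13],[0,0,12.4]],
    [0.8,[-0.047,-0.041,-0.13],[0,0,12.4]]
  ]
}}

```text
time_s: 2.57
tcp_pos: [513.7, -10.9, 62.9]
tool_rot: [0.001, -0.138, 0.99, -0.0]
force: [0.2, 0.2, -0.3]
grip_width: 0.201
finger_force: 0.0
```

```bash
python3 look.py w2
```

```text
2.6167 [513.9 -11.1  63.1] [-0.2 -0.  -0.1] 0.20476699286613603
```

View pics/w2.png

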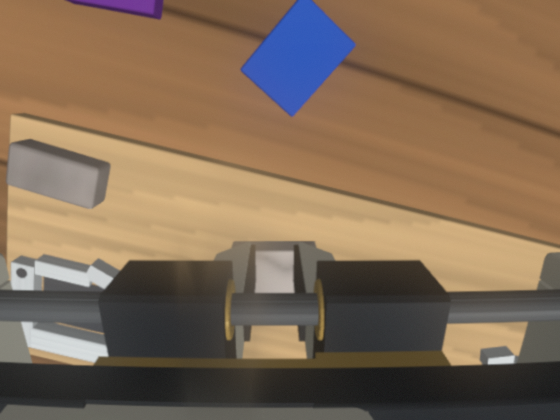

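The fingers now stand between the camera and the blank. The blank's near edge shows at about (275,250) between them, so I'll check that edge against the prediction.

```bash
python3 - <<'E'
from h import *
import pickle
c,im=pickle.load(open('pics/w2.pkl','rb')); s=ctrl.state()
print(s['tcp_pos'],s['tool_rot'])
hsv=cv2.cvtColor(im,cv2.COLOR_RGB2HSV); print([(y,*map(int,hsv[y,275])) for y in range(238,262)])
e=np.array([.961,.276]);k=np.array([557,2.5])-22.5*e
print('near top edge',proj(c,[*k,33]),'near bottom',proj(c,[*k,15]),'tcp',proj(c,s['tcp_pos']))
for z in (33,15): print(onz(c,[[275,246],[275,250],[275,254]],z))
E
```

```text
[513.93236049 -11.09737641  63.09452983] [ 1.64262521e-03 -1.37929225e-01  9.90440698e-01 -2.35376252e-04]
[(238, 18, 95, 193), (239, 18, 97, 190), (240, 17, 92, 178), (241, 17, 66, 139), (242, 16, 50, 118), (243, 16, 50, 117), (244, 14, 46, 116), (245, 15, 44, 116), (246, 15, 44, 116), (247, 15, 44, 115), (248, 16, 42, 115), (249, 15, 43, 120), (250, 15, 38, 135), (251, 14, 32, 158), (252, 14, 29, 177), (253, 13, 26, 183), (254, 14, 26, 184), (255, 15, 28, 181), (256, 13, 27, 180), (257, 13, 27, 178), (258, 13, 26, 175), (259, 14, 30, 172), (260, 13, 27, 169), (261, 15, 28, 165)]
near top edge [[274.43767831 249.50014287]] near bottom [[274.42081245 239.02950798]] tcp [[272.35273496 235.6358353 ]]
[[532.78769838  -4.05335433  33.        ]
 [535.62947749  -3.24188456  33.        ]
 [538.49329269  -2.42411286  33.        ]]
[[ 5.40559616e+02 -1.79349695e+00  1.50000000e+01]
 [ 5.43631343e+02 -9.16365697e-01  1.50000000e+01]
 [ 5.46726888e+02 -3.24225646e-02  1.50000000e+01]]
```

Emit:
{"fn": "carry_out", "kwargs": {
  "deltas": [
    [0.8,[0,0,-0.014],[0,0,0]],
    [0.8,[0,0,-0.028],[0,0,0]],
    [0.8,[0,0,-0.042],[0,0,0]],
    [0.8,[0,0,-0.042],[0,0,0]],
    [0.8,[0.004,0.001,-0.042],[0,0,0]],
    [0.8,[0.008,0.0025,-0.042],[0,0,0]],
    [0.8,[0.012,0.004,-0.042],[0,0,0]],
    [0.8,[0.0165,0.005,-0.042],[0,0,-1]],
    [0.8,[0.021,0.006,-0.042],[0,0,-2]],
    [0.8,[0.0255,0.007,-0.042],[0,0,-3]],
    [0.8,[0.03,0.0075,-0.042],[0,0,-4]],
    [0.8,[0.035,0.008,-0.042],[0,0,-5]],
    [0.8,[0.04,0.009,-0.042],[0,0,-6]],
    [0.8,[0.045,0.0095,-0.042],[0,0,-7]],
    [0.8,[0.05,0.01,-0.042],[0,0,-8]],
    [0.8,[0.055,0.0105,-0.042],[0,0,-9]],
    [0.8,[0.06,0.011,-0.042],[0,0,-10]],
    [0.8,[0.065,0.012,-0.042],[0,0,-11]],
    [0.8,[0.07,0.0125,-0.042],[0,0,-12]],
    [0.8,[0.07,0.0125,-0.042],[0,0,-13]]
  ]
}}

```text
time_s: 4.28
tcp_pos: [583.5, 1.2, 19.4]
tool_rot: [0.001, -0.024, 1.0, 0.0]
force: [0.4, -0.7, -0.1]
grip_width: 0.198
finger_force: 0.0
```

```bash
python3 look.py w3; python3 - <<'E'
from h import *
s=ctrl.state();print(s['tool_rot'],s['tcp_pos'],s['force'])
im=ctrl.capture('scene');np.save('pics/s3.npy',im)
a=cv2.resize(im[170:300,160:390],None,fx=3,fy=3,interpolation=cv2.INTER_CUBIC)[:,:,::-1];cv2.imwrite('pics/s3.png',a)
E
```

```text
4.3333 [582.7   1.1  19.2] [-0.8 -0.6 -0.1] 0.1988784891425505
[ 1.90227515e-04 -2.32843284e-02  9.99728862e-01  7.61875855e-05] [582.71238641   1.12166683  19.22207689] [-0.8072386  -0.58551    -0.14200408]
```

View pics/s3.png

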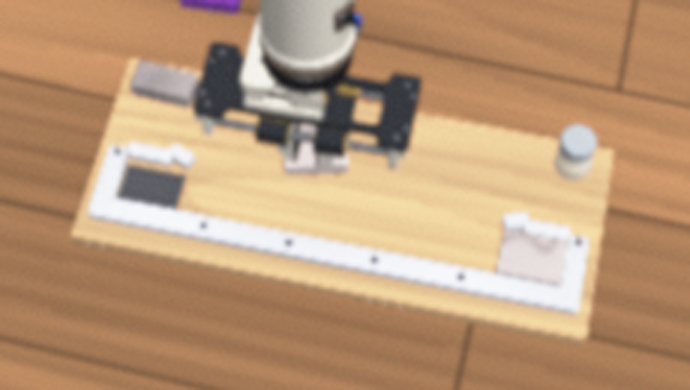

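The blank lies flush in front of the fingers at crop (318,160), but the gap to the rail looks larger than expected, so I'll measure it.

```bash
python3 - <<'E'
from h import *
c=cal('scene')
for n,p,z in (('blank front low L',(283,168),15),('blank front low R',(345,172),15),('rail face top above blank',(310,233),27),('rail outer',(310,250),27)):
    print(n,onz(c,[[160+p[0]/3,170+p[1]/3]],z).round(1))
print('tcp px crop',(proj(c,[ctrl.state()['tcp_pos']])-[160,170])*3)
print('pred front low',(proj(c,[[637,4,15],[637,-26,15],[637,34,15]])-[160,170])*3)
E
```

```text
blank front low L [[583. -23.  15.]]
blank front low R [[572.7  34.8  15. ]]
rail face top above blank [[649.   20.4  27. ]]
rail outer [[665.7  24.7  27. ]]
tcp px crop [[307.81752494 170.6274199 ]]
pred front low [[296.11885172 223.68727948]
 [264.84968721 216.53634456]
 [327.52987885 230.86570678]]
```

View pics/w3.png

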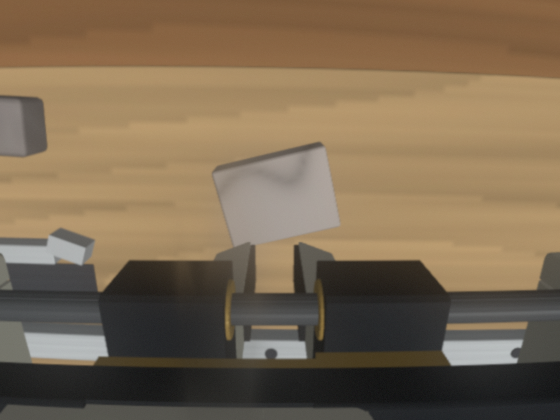

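The wrist view shows the blank at (277,195), on the robot's side of the fingertips rather than ahead of them. I need to find out why.

```bash
python3 meas.py w3 277 195; python3 - <<'E'
from h import *
import pickle
c,im=pickle.load(open('pics/w3.pkl','rb')); s=ctrl.state()
print(c['position'],s['tcp_pos'],'tcp px',proj(c,[s['tcp_pos']]),proj(c,[s['tcp_pos']+[-9.5,-28,0],s['tcp_pos']+[-9.5,28,0],s['tcp_pos']+[-9.5,9,0]]))
E
```

```text
blank hsv [ 12  23 163] board [ 17 101 180] plate [ 17 100 179] rail [ 18  98 174]
blank px [ 212  146  129  105 9407] rect top z33 ((557.5864868164062, 2.2414207458496094), (48.586753845214844, 59.67973709106445), 16.10480308532715)
[[526.   24.2]
 [542.5 -33.2]
 [589.2 -19.7]
 [572.6  37.6]] [[210.1999969482422, 167.1999969482422], [324.79998779296875, 144.1999969482422], [342.20001220703125, 231.1999969482422], [227.60000610351562, 254.10000610351562]]
[503.8762794   -1.97028957 212.03946901] [582.1570252   1.0274442  19.1425478] tcp px [[272.67675939 233.19439268]] [[224.37028167 215.50451098]
 [322.34465228 219.91009824]
 [289.20414303 218.4356868 ]]
```

The blank has not moved: it is still at (557.5, 2.3), 16°. The fingers passed over it, so the real tips must be higher than the TCP reading suggests. I'll zoom into the scene view to check.

```bash
python3 - <<'E'
from h import *
im=np.load('pics/s3.npy'); c=cal('scene'); x0,y0=225,180
a=cv2.resize(im[y0:y0+65,x0:x0+80],None,fx=9,fy=9,interpolation=cv2.INTER_CUBIC)[:,:,::-1].copy()
t=ctrl.state()['tcp_pos']
for z in (0,15,30,45): print(z,((proj(c,[t+[0,-9,z],t+[0,9,z],t+[0,28,z]])-[x0,y0])*9).round().tolist())
cv2.imwrite('pics/s3z.png',a)
E
```

```text
0 [[311.0, 416.0], [366.0, 428.0], [425.0, 441.0]]
15 [[310.0, 392.0], [366.0, 405.0], [426.0, 418.0]]
30 [[310.0, 368.0], [367.0, 381.0], [426.0, 394.0]]
45 [[310.0, 344.0], [367.0, 357.0], [427.0, 370.0]]
```

View pics/s3z.png

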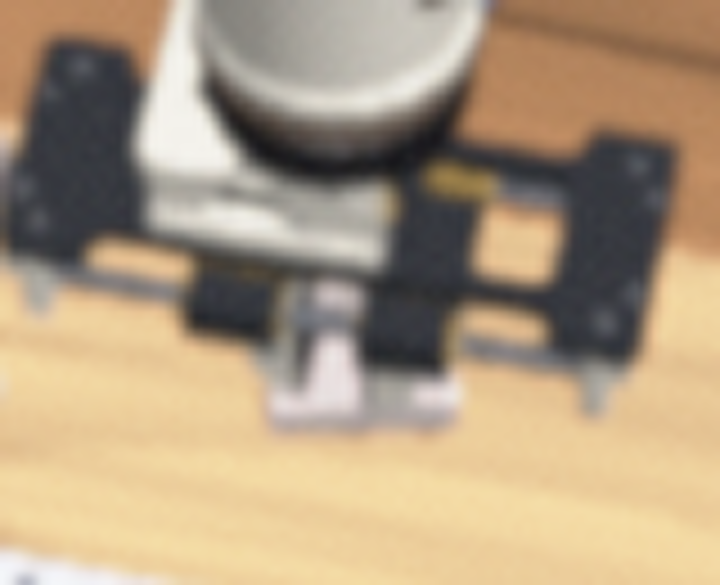

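The fingertips appear over the blank's top, ending near (290,393) instead of the predicted (283,410). So the real finger ends sit about 15 to 20 mm above the reported TCP. I'll go back behind the blank and feel for the board by force.

Emit:
{"fn": "carry_out", "kwargs": {
  "deltas": [
    [0.8,[0,0,0.015],[0,0,0]],
    [0.8,[0,0,0.03],[0,0,3]],
    [0.8,[-0.025,-0.004,0.03],[0,0,7]],
    [0.8,[-0.05,-0.008,0.03],[0,0,13]],
    [0.8,[-0.073,-0.012,0.03],[0,0,13]],
    [0.8,[-0.073,-0.012,0.03],[0,0,13]],
    [0.8,[-0.073,-0.012,0.02],[0,0,13]],
    [0.8,[-0.073,-0.012,0.01],[0,0,13]],
    [0.8,[-0.073,-0.012,0],[0,0,13]],
    [0.8,[-0.073,-0.012,-0.004],[0,0,13]],
    [0.8,[-0.073,-0.012,-0.008],[0,0,13]],
    [0.8,[-0.073,-0.012,-0.01],[0,0,13]],
    [0.8,[-0.073,-0.012,-0.01],[0,0,13]]
  ]
}}

```text
time_s: 5.47
tcp_pos: [508.9, -10.9, 8.4]
tool_rot: [-0.001, -0.138, 0.99, 0.0]
force: [-0.4, 0.0, 0.8]
grip_width: 0.198
finger_force: 0.0
```

Emit:
{"fn": "carry_out", "kwargs": {
  "deltas": [
    [0.8,[0,0,-0.002],[0,0,0]],
    [0.8,[0,0,-0.004],[0,0,0]],
    [0.8,[0,0,-0.004],[0,0,0]],
    [0.8,[0,0,-0.004],[0,0,0]]
  ]
}}

```text
time_s: 5.8
tcp_pos: [509.2, -11.1, 5.3]
tool_rot: [0.0, -0.138, 0.99, -0.0]
force: [0.2, -0.4, -0.1]
grip_width: 0.203
finger_force: 0.0
```

The reported z is already below the board's top and there is still no contact, so the reading is offset. I'll keep feeling downwards.

Emit:
{"fn": "carry_out", "kwargs": {
  "deltas": [
    [0.8,[0,0,-0.002],[0,0,0]],
    [0.8,[0,0,-0.004],[0,0,0]],
    [0.8,[0,0,-0.004],[0,0,0]],
    [0.8,[0,0,-0.004],[0,0,0]]
  ]
}}

```text
time_s: 6.13
tcp_pos: [509.0, -11.1, 1.1]
tool_rot: [-0.0, -0.138, 0.99, 0.0]
force: [-1.1, -0.6, -0.2]
grip_width: 0.199
finger_force: 0.0
```

Emit:
{"fn": "carry_out", "kwargs": {
  "deltas": [
    [0.8,[0,0,-0.001],[0,0,0]],
    [0.8,[0,0,-0.002],[0,0,0]],
    [0.8,[0,0,-0.002],[0,0,0]],
    [0.8,[0,0,-0.002],[0,0,0]]
  ]
}}

```text
time_s: 6.47
tcp_pos: [509.1, -11.1, -0.8]
tool_rot: [-0.0, -0.138, 0.99, 0.0]
force: [-0.2, -0.2, 0.2]
grip_width: 0.198
finger_force: 0.0
```

Emit:
{"fn": "carry_out", "kwargs": {
  "deltas": [
    [0.8,[0,0,-0.001],[0,0,0]],
    [0.8,[0,0,-0.002],[0,0,0]],
    [0.8,[0,0,-0.002],[0,0,0]],
    [0.8,[0,0,-0.002],[0,0,0]]
  ]
}}

```text
time_s: 6.8
tcp_pos: [509.1, -11.1, -2.8]
tool_rot: [-0.0, -0.138, 0.99, -0.0]
force: [1.0, 0.1, -0.8]
grip_width: 0.204
finger_force: 0.0
```

Emit:
{"fn": "carry_out", "kwargs": {
  "deltas": [
    [0.8,[0,0,-0.001],[0,0,0]],
    [0.8,[0,0,-0.002],[0,0,0]],
    [0.8,[0,0,-0.002],[0,0,0]],
    [0.8,[0,0,-0.002],[0,0,0]]
  ]
}}

```text
time_s: 7.13
tcp_pos: [509.0, -11.1, -4.9]
tool_rot: [-0.0, -0.138, 0.99, 0.0]
force: [-1.0, -0.4, -0.5]
grip_width: 0.204
finger_force: 0.0
```

```bash
python3 look.py w4; python3 meas.py w4 277 290|tail -1; python3 - <<'E'
from h import *
ims=[ctrl.capture('side')]; c=cal('side'); t=ctrl.state()['tcp_pos']
u=proj(c,[t])[0].round().astype(int);print(u,(proj(c,[t+[0,0,20]])-u+[40,40])*8,(proj(c,[t])-u+[40,40])*8)
a=ims[0][u[1]-40:u[1]+35,u[0]-40:u[0]+40]
a=cv2.resize(a,None,fx=5,fy=5,interpolation=cv2.INTER_CUBIC)
b=cv2.imread('pics/w4.png')[:,:,::-1][120:420,100:480]
h=max(a.shape[0],b.shape[0]);o=np.zeros((h,a.shape[1]+b.shape[1],3),np.uint8);o[:a.shape[0],:a.shape[1]]=a;o[:b.shape[0],a.shape[1]:]=b
cv2.imwrite('pics/c4.png',o[:,:,::-1]);print(o.shape)
E
```

```text
7.1833 [509.1 -11.1  -4.8] [-0.3 -0.4 -0.3] 0.201810450288875
 [ 563.2  183.7]] [[-0.0, 0.0], [559.0, 0.0], [559.0, 419.0], [0.0, 419.0]]
[288 220] [[318.28690049 279.76844821]] [[317.12406396 321.95437243]]
(375, 780, 3)
```

View pics/c4.png

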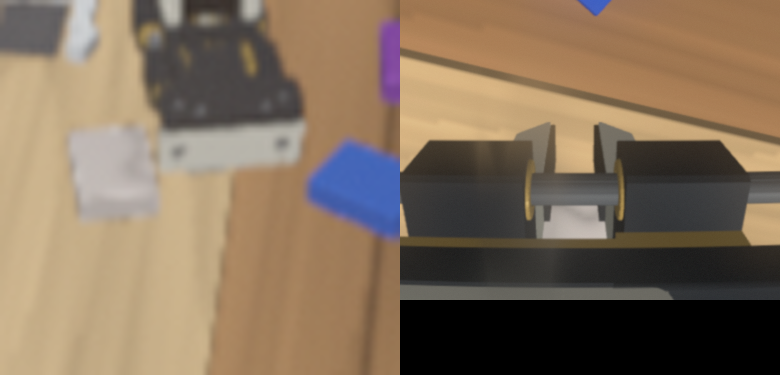

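The tips are still off the board: the side view shows the gripper just behind the blank with no contact, and the force is about zero. I'll continue feeling down in small steps.

Emit:
{"fn": "carry_out", "kwargs": {
  "deltas": [
    [0.8,[0,0,-0.001],[0,0,0]],
    [0.8,[0,0,-0.002],[0,0,0]],
    [0.8,[0,0,-0.003],[0,0,0]],
    [0.8,[0,0,-0.003],[0,0,0]]
  ]
}}

```text
time_s: 7.57
tcp_pos: [508.9, -11.1, -8.0]
tool_rot: [-0.0, -0.138, 0.99, 0.0]
force: [-0.3, -0.8, 0.4]
grip_width: 0.203
finger_force: 0.0
```

Emit:
{"fn": "carry_out", "kwargs": {
  "deltas": [
    [0.8,[0,0,-0.001],[0,0,0]],
    [0.8,[0,0,-0.002],[0,0,0]],
    [0.8,[0,0,-0.002],[0,0,0]]
  ]
}}

```text
time_s: 7.82
tcp_pos: [509.0, -11.1, -10.0]
tool_rot: [-0.0, -0.138, 0.99, 0.0]
force: [0.1, 1.2, 0.6]
grip_width: 0.2
finger_force: 0.0
```

Emit:
{"fn": "carry_out", "kwargs": {
  "deltas": [
    [0.8,[0,0,-0.001],[0,0,0]],
    [0.8,[0,0,-0.002],[0,0,0]],
    [0.8,[0,0,-0.002],[0,0,0]]
  ]
}}

```text
time_s: 8.07
tcp_pos: [509.0, -11.1, -12.0]
tool_rot: [-0.0, -0.138, 0.99, 0.0]
force: [-0.5, 0.4, 0.2]
grip_width: 0.201
finger_force: 0.0
```

Emit:
{"fn": "carry_out", "kwargs": {
  "deltas": [
    [0.8,[0,0,-0.001],[0,0,0]],
    [0.8,[0,0,-0.002],[0,0,0]],
    [0.8,[0,0,-0.002],[0,0,0]]
  ]
}}

```text
time_s: 8.32
tcp_pos: [509.0, -11.1, -14.0]
tool_rot: [-0.0, -0.138, 0.99, 0.0]
force: [-0.2, -0.2, 0.7]
grip_width: 0.2
finger_force: 0.0
```

Emit:
{"fn": "carry_out", "kwargs": {
  "deltas": [
    [0.8,[0,0,-0.001],[0,0,0]],
    [0.8,[0,0,-0.002],[0,0,0]],
    [0.8,[0,0,-0.002],[0,0,0]]
  ]
}}

```text
time_s: 8.57
tcp_pos: [509.0, -11.1, -16.0]
tool_rot: [-0.0, -0.138, 0.99, 0.0]
force: [-0.2, 0.2, -0.6]
grip_width: 0.201
finger_force: 0.0
```

Emit:
{"fn": "carry_out", "kwargs": {
  "deltas": [
    [0.8,[0,0,-0.001],[0,0,0]],
    [0.8,[0,0,-0.002],[0,0,0]],
    [0.8,[0,0,-0.002],[0,0,0]]
  ]
}}

```text
time_s: 8.82
tcp_pos: [509.0, -11.1, -18.0]
tool_rot: [-0.0, -0.138, 0.99, 0.0]
force: [-0.3, 0.6, -0.4]
grip_width: 0.197
finger_force: 0.0
```

```bash
python3 look.py w5; python3 - <<'E'
from h import *
import pickle
c,im=pickle.load(open('pics/w4.pkl','rb')); print(c['position']); print(onz(c,[[100,172],[480,260]],15))
# expected edge with other heights of camera
c,im=pickle.load(open('pics/w5.pkl','rb')); print(c['position'],ctrl.state()['tcp_pos'])
g=im
cv2.imwrite('pics/w5z.png',cv2.resize(g[150:350,150:400],None,fx=3,fy=3)[:,:,::-1])
E
```

```text
8.8667 [509.  -11.1 -17.9] [0.3 0.8 0.5] 0.20164966125470757
[432.61081979 -32.07871861 187.92358134]
[[ 492.23179175 -105.29545292   15.        ]
 [ 484.83450122   98.97469478   15.        ]]
[432.57297136 -32.08322296 174.82908842] [509.01875032 -11.09011861 -17.89696076]
```

View pics/w5z.png

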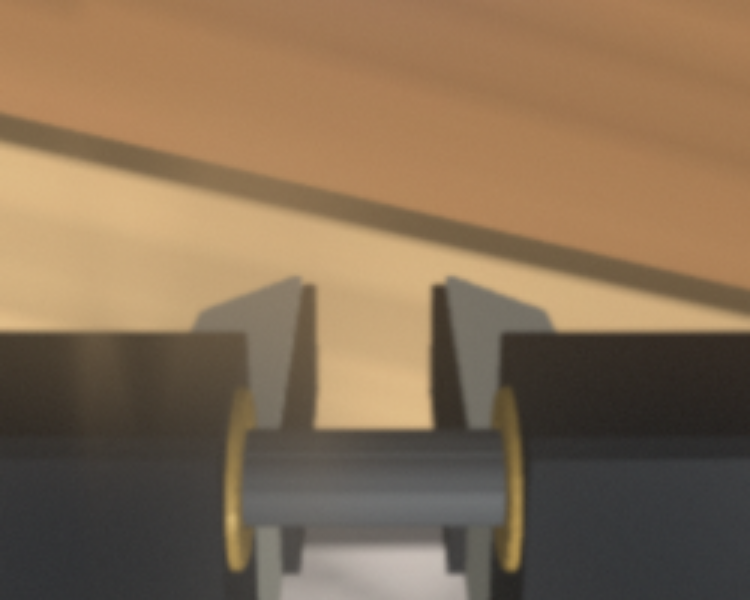

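The pad ends are seen at rows ~245 with a gap of 39 px for an 18.5 mm opening. That puts the true fingertips about 35 mm short of the reported TCP, laterally centred, with pad edges at ±9.5. The tips are therefore 2 mm above the board, which fits the zero force. Now I'll push with the corrected height.

Emit:
{"fn": "carry_out", "kwargs": {
  "deltas": [
    [0.8,[0,0,0.0025],[0,0,0]],
    [0.8,[0.005,0.0015,0.0025],[0,0,0]],
    [0.8,[0.01,0.003,0.0025],[0,0,0]],
    [0.8,[0.014,0.004,0.0025],[0,0,0]],
    [0.8,[0.0175,0.005,0.0025],[0,0,0]],
    [0.8,[0.0215,0.006,0.0025],[0,0,-1]],
    [0.8,[0.026,0.007,0.0025],[0,0,-2]],
    [0.8,[0.0305,0.008,0.0025],[0,0,-3]],
    [0.8,[0.035,0.0085,0.0025],[0,0,-4]],
    [0.8,[0.0395,0.009,0.0025],[0,0,-5]],
    [0.8,[0.044,0.01,0.0025],[0,0,-6]],
    [0.8,[0.0485,0.0105,0.0025],[0,0,-7]],
    [0.8,[0.0525,0.011,0.0025],[0,0,-8]],
    [0.8,[0.0565,0.0115,0.0025],[0,0,-9]],
    [0.8,[0.0605,0.012,0.0025],[0,0,-10]],
    [0.8,[0.0645,0.0125,0.0025],[0,0,-11]],
    [0.8,[0.068,0.013,0.0025],[0,0,-12]],
    [0.8,[0.0715,0.0135,0.0025],[0,0,-13]],
    [0.8,[0.075,0.014,0.0025],[0,0,-14]],
    [0.8,[0.075,0.014,0.0025],[0,0,-14]]
  ]
}}

```text
time_s: 10.53
tcp_pos: [585.1, 3.1, -15.1]
tool_rot: [0.001, -0.015, 1.0, 0.0]
force: [1.0, -0.6, 0.5]
grip_width: 0.198
finger_force: 0.0
```

```bash
cat > sc.py <<'E'
import sys
from h import *
# blank front-edge / rail gap as seen by the scene camera, columns across the blank
im=ctrl.capture('scene'); s=ctrl.state(); print(s['time_s'],s['tcp_pos'].round(1),s['force'].round(1),s['tool_rot'].round(4)); c=cal('scene')
cv2.imwrite(f'pics/{sys.argv[1]}.png',cv2.resize(im[180:270,190:310],None,fx=6,fy=6,interpolation=cv2.INTER_CUBIC)[:,:,::-1])
np.save(f'pics/{sys.argv[1]}.npy',im)
E
python3 sc.py s6
```

```text
10.5833 [584.9   3.  -15.2] [0.3 0.3 0.7] [ 5.000e-04 -1.570e-02  9.999e-01  0.000e+00]
```

View pics/s6.png

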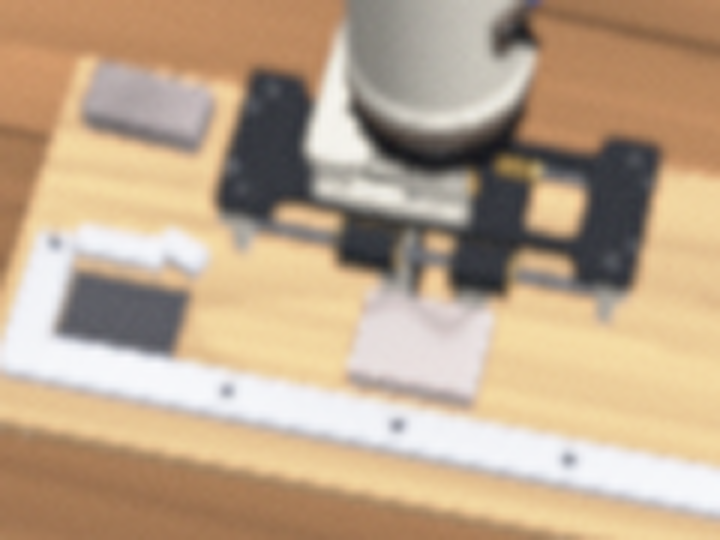

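The blank is now flush on the fingers at crop (425,345) and parallel to the rail, about 10 mm short of it. The rest of the push will be guided by force.

Emit:
{"fn": "carry_out", "kwargs": {
  "deltas": [
    [0.8,[0.003,0.0001,0],[0,0,0]],
    [0.8,[0.006,0.0002,0],[0,0,0]],
    [0.8,[0.008,0.0003,0],[0,0,0]],
    [0.8,[0.009,0.0003,0],[0,0,0]],
    [0.8,[0.01,0.0003,0],[0,0,0]],
    [0.8,[0.01,0.0003,0],[0,0,0]]
  ]
}}

```text
time_s: 11.08
tcp_pos: [594.2, 3.2, -15.3]
tool_rot: [-0.0, -0.016, 1.0, 0.0]
force: [-0.6, -0.2, -0.3]
grip_width: 0.196
finger_force: 0.4
```

Emit:
{"fn": "carry_out", "kwargs": {
  "deltas": [
    [0.8,[0.001,0,0],[0,0,0]],
    [0.8,[0.001,0,0],[0,0,0]]
  ]
}}

```text
time_s: 11.25
tcp_pos: [595.2, 3.2, -15.3]
tool_rot: [0.0, -0.016, 1.0, 0.0]
force: [-0.1, -0.1, 0.2]
grip_width: 0.199
finger_force: 0.4
```

Emit:
{"fn": "carry_out", "kwargs": {
  "deltas": [
    [0.8,[0.001,0,0],[0,0,0]],
    [0.8,[0.001,0,0],[0,0,0]]
  ]
}}

```text
time_s: 11.42
tcp_pos: [595.2, 3.2, -15.4]
tool_rot: [-0.001, -0.016, 1.0, -0.0]
force: [-3.8, 0.9, 2.0]
grip_width: 0.196
finger_force: 2.0
```

Emit:
{"fn": "carry_out", "kwargs": {
  "deltas": [
    [0.8,[0.001,0,0],[0,0,0]],
    [0.8,[0.001,0,0],[0,0,0]],
    [0.8,[0.001,0,0],[0,0,0]]
  ]
}}

```text
time_s: 11.67
tcp_pos: [595.1, 3.2, -15.5]
tool_rot: [-0.002, -0.016, 1.0, -0.0]
force: [-6.4, 0.3, 4.7]
grip_width: 0.203
finger_force: 3.2
```

```bash
python3 sc.py s7; cat > bl.py <<'E'
import sys
from h import *
im=np.load(f'pics/{sys.argv[1]}.npy').astype(float); c=cal('scene')
# profile across blank/rail along lines of constant world y (x from 600 to 690 at z=33)
for y in map(float,sys.argv[2:]):
    X=np.arange(605,690,2.5); uv=proj(c,np.c_[X,y-.0325*(X-650)*-1,np.full(len(X),30)]).astype(np.float32)
    v=cv2.remap(im.astype(np.float32),uv[:,0:1],uv[:,1:2],cv2.INTER_LINEAR)[:,0]
    print(y,[(int(x),int(a[0]),int(a[0]-a[2])) for x,a in zip(X,v)])
E
python3 bl.py s7 -15 5 25
```

```text
11.7167 [595.1   3.1 -15.5] [-6.3 -0.1  4.5] [-1.800e-03 -1.580e-02  9.999e-01 -1.000e-04]
-15.0 [(605, 168, 11), (607, 187, 12), (610, 202, 12), (612, 209, 12), (615, 215, 13), (617, 220, 12), (620, 224, 9), (622, 228, 8), (625, 228, 8), (627, 229, 8), (630, 230, 9), (632, 229, 9), (635, 230, 9), (637, 230, 9), (640, 230, 9), (642, 231, 9), (645, 231, 9), (647, 230, 9), (650, 224, 8), (652, 219, 4), (655, 220, -1), (657, 233, -5), (660, 239, -5), (662, 241, -5), (665, 241, -4), (667, 242, -4), (670, 240, -5), (672, 231, -6), (675, 211, -4), (677, 198, 14), (680, 202, 44), (682, 220, 73), (685, 228, 81), (687, 232, 81)]
5.0 [(605, 236, 58), (607, 230, 36), (610, 224, 22), (612, 216, 15), (615, 210, 13), (617, 208, 13), (620, 214, 13), (622, 219, 11), (625, 225, 9), (627, 228, 9), (630, 230, 9), (632, 230, 9), (635, 231, 9), (637, 232, 9), (640, 232, 9), (642, 232, 9), (645, 230, 9), (647, 226, 10), (650, 218, 9), (652, 210, 3), (655, 219, -3), (657, 222, -5), (660, 212, -8), (662, 196, -10), (665, 194, -10), (667, 217, -7), (670, 229, -6), (672, 227, -6), (675, 215, 0), (677, 201, 19), (680, 211, 54), (682, 222, 73), (685, 228, 80), (687, 232, 81)]
25.0 [(605, 185, 12), (607, 207, 12), (610, 221, 13), (612, 225, 10), (615, 227, 8), (617, 228, 9), (620, 230, 9), (622, 232, 8), (625, 232, 9), (627, 232, 9), (630, 232, 9), (632, 233, 9), (635, 233, 9), (637, 233, 9), (640, 232, 9), (642, 232, 9), (645, 231, 9), (647, 227, 9), (650, 217, 10), (652, 216, 1), (655, 225, -4), (657, 236, -5), (660, 241, -5), (662, 241, -5), (665, 242, -4), (667, 242, -4), (670, 238, -5), (672, 228, -6), (675, 202, 0), (677, 199, 27), (680, 210, 57), (682, 222, 76), (685, 229, 81), (687, 233, 81)]
```

The blank is square against the rail, with no board colour between them and 6 N on the tool. I'll back off, rise, then turn the hand 90° on the +y side.

Emit:
{"fn": "carry_out", "kwargs": {
  "deltas": [
    [0.8,[-0.004,0,0],[0,0,0]],
    [0.8,[-0.01,0,0],[0,0,0]],
    [0.8,[-0.02,-0.001,0],[0,0,0]],
    [0.8,[-0.025,-0.001,0.02],[0,0,0]],
    [0.8,[-0.025,-0.001,0.05],[0,0,0]],
    [1,[-0.025,-0.001,0.08],[0,0,0]],
    [1,[-0.02,0.02,0.09],[0,0,-7]],
    [1,[-0.01,0.05,0.09],[0,0,-14]],
    [1,[0,0.07,0.09],[0,0,-21]],
    [1,[0.01,0.08,0.09],[0,0,-28]],
    [1,[0.015,0.08,0.09],[0,0,-35]],
    [1,[0.02,0.08,0.09],[0,0,-42]],
    [1,[0.025,0.08,0.09],[0,0,-49]],
    [1,[0.025,0.08,0.09],[0,0,-56]],
    [1,[0.025,0.08,0.09],[0,0,-63]],
    [1,[0.025,0.08,0.09],[0,0,-70]],
    [1,[0.025,0.08,0.09],[0,0,-77]],
    [1,[0.025,0.08,0.09],[0,0,-84]],
    [1,[0.025,0.08,0.09],[0,0,-90]],
    [1,[0.025,0.08,0.09],[0,0,-90]]
  ]
}}

```text
time_s: 13.38
tcp_pos: [622.5, 83.5, 74.8]
tool_rot: [0.001, 0.697, 0.717, 0.001]
force: [-0.2, -0.5, 0.4]
grip_width: 0.006
finger_force: 0.0
```

```bash
python3 look.py w8; python3 sc.py s8; cat > fb.py <<'E'
# find the loose blank's white top in a wrist pickle: mask marble tint, print rect near a predicted point
import sys,pickle
from h import *
c,im=pickle.load(open(f'pics/{sys.argv[1]}.pkl','rb')); px,py=map(float,sys.argv[2:4])
u=proj(c,[[px,py,33]])[0]; print('pred px',u)
hsv=cv2.cvtColor(im,cv2.COLOR_RGB2HSV); x,y=u.round().astype(int); print('hsv',hsv[y,x])
m=((hsv[...,1]<60)&(hsv[...,1]>12)&(hsv[...,2]>140)).astype(np.uint8); m=cv2.morphologyEx(m,cv2.MORPH_OPEN,np.ones((5,5)))
n,l,st,ce=cv2.connectedComponentsWithStats(m); i=l[y,x]; print(st[i])
cn=max(cv2.findContours((l==i).astype(np.uint8),cv2.RETR_EXTERNAL,cv2.CHAIN_APPROX_NONE)[0],key=cv2.contourArea)
r=cv2.minAreaRect(onz(c,cn[:,0],33)[:,:2].astype(np.float32)); print(r); print(cv2.boxPoints(r).round(1).tolist())
E
python3 fb.py w8 628 4
```

```text
13.4333 [622.4  83.4  74.8] [ 0.4 -0.5 -0.9] 0.006386422794967345
13.4833 [622.3  83.4  74.8] [ 0.6 -0.7 -0.7] [4.000e-04 6.945e-01 7.195e-01 2.000e-04]
pred px [278.53468791 311.95876604]
hsv [ 0  0 87]
[     0      0    560    420 231865]
((629.324951171875, 53.23252868652344), (510.0333557128906, 337.87603759765625), 1.4922466278076172)
[[370.0, 215.5], [378.79998779296875, -122.30000305175781], [888.7000122070312, -109.0], [879.9000244140625, 228.8000030517578]]
```

```bash
cat > yp.py <<'E'
import sys
from h import *
im=np.load(f'pics/{sys.argv[1]}.npy').astype(np.float32); c=cal('scene')
for d in (5,12,20,36,44): # distance from rail face
    Y=np.arange(float(sys.argv[2]),float(sys.argv[3]),float(sys.argv[4])); uv=proj(c,np.c_[651.4-.0325*Y-d,Y,np.full(len(Y),33)]).astype(np.float32)
    v=cv2.remap(im,uv[:,0:1],uv[:,1:2],cv2.INTER_LINEAR)[:,0]
    print(d,[(round(float(y)),int(a[0]),int(a[0]-a[2])) for y,a in zip(Y,v)])
E
python3 yp.py s8 -36 50 3; python3 bl.py s8 -15 25 | cut -c1-420; python3 - <<'E'
from h import *
s=ctrl.state();q=s['tool_rot'];print(R.from_quat(q[[1,2,3,0]]).as_matrix().round(4),s['joint_positions'].round(2))
E
```

```text
5 [(-36, 239, 80), (-33, 239, 80), (-30, 236, 75), (-27, 228, 49), (-24, 226, 20), (-21, 229, 9), (-18, 230, 8), (-15, 230, 9), (-12, 230, 9), (-9, 230, 9), (-6, 231, 9), (-3, 231, 9), (0, 231, 10), (3, 231, 9), (6, 230, 9), (9, 231, 9), (12, 232, 9), (15, 233, 9), (18, 232, 9), (21, 232, 9), (24, 232, 9), (27, 232, 8), (30, 229, 9), (33, 223, 27), (36, 229, 61), (39, 236, 78), (42, 238, 81), (45, 238, 80), (48, 237, 80)]
12 [(-36, 242, 79), (-33, 242, 79), (-30, 240, 69), (-27, 235, 40), (-24, 232, 15), (-21, 230, 8), (-18, 230, 9), (-15, 230, 9), (-12, 231, 10), (-9, 230, 9), (-6, 230, 9), (-3, 231, 9), (0, 231, 9), (3, 231, 9), (6, 232, 9), (9, 232, 10), (12, 232, 9), (15, 232, 9), (18, 232, 9), (21, 232, 9), (24, 234, 9), (27, 232, 9), (30, 226, 11), (33, 208, 20), (36, 201, 34), (39, 208, 45), (42, 211, 47), (45, 205, 44), (48, 201, 42)]
20 [(-36, 240, 80), (-33, 239, 80), (-30, 235, 73), (-27, 228, 44), (-24, 227, 16), (-21, 228, 8), (-18, 229, 9), (-15, 230, 9), (-12, 230, 9), (-9, 230, 9), (-6, 230, 8), (-3, 230, 8), (0, 230, 9), (3, 230, 9), (6, 229, 8), (9, 229, 9), (12, 22
[... 1344 characters left out ...]
 9), (652, 220, 5), (655, 220, -1), (657, 233, -5), (660, 238, -5), (662, 241, -5), (665, 242, -5), (667, 242, -5), (670, 241,
25.0 [(605, 205, 53), (607, 198, 33), (610, 198, 17), (612, 198, 10), (615, 199, 11), (617, 205, 12), (620, 212, 12), (622, 220, 14), (625, 224, 13), (627, 227, 11), (630, 230, 10), (632, 231, 9), (635, 233, 9), (637, 234, 9), (640, 233, 9), (642, 233, 9), (645, 231, 8), (647, 228, 9), (650, 217, 9), (652, 216, 2), (655, 225, -3), (657, 236, -5), (660, 241, -5), (662, 241, -4), (665, 242, -4), (667, 242, -4), (670, 2
[[-3.540e-02  9.994e-01  9.000e-04]
 [ 9.994e-01  3.540e-02 -1.000e-04]
 [-2.000e-04  8.000e-04 -1.000e+00]] [-0.32  0.56  0.2   1.72 -0.13  0.87 -0.03]
```

The blank lies along the rail from y≈-27 to 34, and the tool yaw of 2.0° matches the rail. I'll descend on the +y side.

Emit:
{"fn": "carry_out", "kwargs": {
  "deltas": [
    [1,[0,0,-0.03],[0,0,0]],
    [1,[0,0,-0.06],[0,0,0]],
    [1,[0,0,-0.08],[0,0,0]],
    [1,[0,0,-0.089],[0,0,0]],
    [1,[0,0,-0.089],[0,0,0]],
    [1,[0,-0.01,-0.089],[0,0,0]],
    [1,[0,-0.02,-0.089],[0,0,0]],
    [1,[0,-0.03,-0.089],[0,0,0]],
    [1,[0,-0.034,-0.089],[0,0,0]],
    [1,[0,-0.034,-0.089],[0,0,0]]
  ]
}}

```text
time_s: 14.32
tcp_pos: [623.1, 46.0, -13.0]
tool_rot: [0.001, 0.697, 0.717, 0.0]
force: [-0.1, 0.5, -0.6]
grip_width: 0.007
finger_force: 0.0
```

Emit:
{"fn": "carry_out", "kwargs": {
  "deltas": [
    [1,[0.0005,-0.003,0],[0,0,0]],
    [1,[0.001,-0.007,0],[0,0,0]],
    [1,[0.002,-0.012,0],[0,0,0]],
    [1,[0.0025,-0.018,0],[0,0,0]],
    [1,[0.003,-0.024,0],[0,0,0]],
    [1,[0.0035,-0.03,0],[0,0,0]],
    [1,[0.004,-0.036,0],[0,0,0]],
    [1,[0.004,-0.04,0],[0,0,0]],
    [1,[0.004,-0.04,0],[0,0,0]]
  ]
}}

```text
time_s: 15.07
tcp_pos: [626.5, 6.0, -14.3]
tool_rot: [0.001, 0.697, 0.717, -0.0]
force: [0.0, -0.4, -0.6]
grip_width: 0.004
finger_force: 0.0
```

```bash
python3 sc.py s9;python3 yp.py s9 -75 15 3;python3 bl.py s9 -55 -35 -15 | cut -c1-480
```

```text
15.1167 [626.7   6.8 -14.2] [ 0.4 -0.4  0.5] [ 1.000e-03  6.966e-01  7.175e-01 -2.000e-04]
5 [(-75, 238, 81), (-72, 239, 81), (-69, 237, 81), (-66, 230, 61), (-63, 226, 26), (-60, 228, 10), (-57, 229, 9), (-54, 229, 9), (-51, 229, 9), (-48, 228, 11), (-45, 220, 14), (-42, 197, 12), (-39, 169, 8), (-36, 135, 5), (-33, 90, 0), (-30, 62, -6), (-27, 73, -5), (-24, 103, 0), (-21, 124, 3), (-18, 130, 3), (-15, 128, 3), (-12, 128, 3), (-9, 131, 5), (-6, 118, 2), (-3, 100, 1), (0, 92, 0), (3, 93, 0), (6, 93, 0), (9, 88, 0), (12, 76, -3)]
12 [(-75, 241, 80), (-72, 241, 80), (-69, 238, 76), (-66, 232, 55), (-63, 229, 24), (-60, 229, 10), (-57, 229, 9), (-54, 229, 9), (-51, 230, 9), (-48, 230, 9), (-45, 231, 8), (-42, 230, 9), (-39, 222, 11), (-36, 182, 9), (-33, 115, 2), (-30, 78, -2), (-27, 117, 6), (-24, 179, 16), (-21, 217, 16), (-18, 229, 11), (-15, 231, 9), (-12, 228, 9), (-9, 221, 13), (-6, 192, 12), (-3, 166, 10), (0, 155, 9), (3, 152, 9), (6, 152, 9), (9, 146, 7), (12, 124, 5)]
20 [(-75, 241, 79), (-72, 241, 79), (-69, 239, 74), (-66, 234, 50), (-63, 230, 21), (-60, 229, 10), (-57, 229
[... 1994 characters left out ...]
5), (647, 100, 0), (650, 65, -5), (652, 56, -8), (655, 54, -8), (657, 59, -9), (660, 69, -9), (662, 84, -7), (665, 87, -7), (667, 77, -8), (670, 64, -8), (672, 53, -8), (675, 52, -7), (677, 65, -3), (680, 96, 2), (682, 1
-15.0 [(605, 51, -6), (607, 56, -5), (610, 55, -7), (612, 57, -5), (615, 54, -3), (617, 49, -1), (620, 46, 0), (622, 50, -2), (625, 91, 5), (627, 139, 8), (630, 185, 12), (632, 221, 14), (635, 231, 9), (637, 231, 9), (640, 220, 10), (642, 190, 10), (645, 136, 4), (647, 83, -3), (650, 61, -7), (652, 53, -9), (655, 54, -8), (657, 55, -9), (660, 54, -7), (662, 55, -7), (665, 54, -8), (667, 54, -8), (670, 57, -8), (672, 54, -8), (675, 56, -5), (677, 74, -1), (680, 107, 5), (682,
```

The blank moves square and stays tight on the rail: its leading end is at y≈-65.5 at every depth, with no gap. I'll continue to just short of the stop.

Emit:
{"fn": "carry_out", "kwargs": {
  "deltas": [
    [1,[0.0003,-0.003,0],[0,0,0]],
    [1,[0.0006,-0.008,0],[0,0,0]],
    [1,[0.001,-0.014,0],[0,0,0]],
    [1,[0.0013,-0.02,0],[0,0,0]],
    [1,[0.0016,-0.026,0],[0,0,0]],
    [1,[0.0019,-0.032,0],[0,0,0]],
    [1,[0.0022,-0.038,0],[0,0,0]],
    [1,[0.0025,-0.044,0],[0,0,0]],
    [1,[0.0028,-0.05,0],[0,0,0]],
    [1,[0.0031,-0.056,0],[0,0,0]],
    [1,[0.0034,-0.062,0],[0,0,0]],
    [1,[0.0037,-0.068,0],[0,0,0]],
    [1,[0.004,-0.074,0],[0,0,0]],
    [1,[0.0042,-0.08,0],[0,0,0]],
    [1,[0.0044,-0.085,0],[0,0,0]],
    [1,[0.0046,-0.088,0],[0,0,0]],
    [1,[0.0046,-0.088,0],[0,0,0]]
  ]
}}

```text
time_s: 16.53
tcp_pos: [631.2, -81.1, -14.1]
tool_rot: [0.001, 0.697, 0.718, -0.0]
force: [0.4, -0.9, 0.6]
grip_width: 0.005
finger_force: 0.0
```

```bash
python3 sc.py s10;python3 yp.py s10 -172 -95 3 | head -3;python3 bl.py s10 -145 -130 | cut -c1-480
```

```text
16.5833 [631.3 -80.3 -14.1] [-0.5  0.5  0.1] [0.0008 0.6963 0.7178 0.    ]
5 [(-172, 242, -5), (-169, 239, -4), (-166, 223, -1), (-163, 176, 7), (-160, 123, 5), (-157, 100, -2), (-154, 127, 0), (-151, 187, 9), (-148, 223, 12), (-145, 229, 9), (-142, 228, 9), (-139, 220, 12), (-136, 212, 12), (-133, 200, 12), (-130, 165, 9), (-127, 111, 2), (-124, 72, -3), (-121, 85, -1), (-118, 134, 5), (-115, 169, 9), (-112, 174, 9), (-109, 169, 8), (-106, 167, 8), (-103, 178, 11), (-100, 180, 9), (-97, 174, 9)]
12 [(-172, 241, -5), (-169, 237, -5), (-166, 220, 0), (-163, 174, 7), (-160, 123, 3), (-157, 100, -4), (-154, 134, 2), (-151, 195, 10), (-148, 226, 10), (-145, 229, 9), (-142, 230, 9), (-139, 230, 9), (-136, 230, 10), (-133, 227, 11), (-130, 200, 11), (-127, 132, 4), (-124, 82, -1), (-121, 103, 8), (-118, 163, 21), (-115, 211, 21), (-112, 228, 14), (-109, 231, 9), (-106, 230, 8), (-103, 230, 9), (-100, 227, 9), (-97, 215, 13)]
20 [(-172, 241, -4), (-169, 236, -5), (-166, 215, 0), (-163, 167, 5), (-160, 118, 1), (-157, 101, -4), (-154, 136, 1), (-151, 195, 9), (-148, 224, 9), (-145, 228, 8), 
[... 522 characters left out ...]
 230, 9), (647, 230, 9), (650, 229, 9), (652, 228, 8), (655, 220, 9), (657, 214, 3), (660, 220, -3), (662, 234, -6), (665, 241, -6), (667, 242, -5), (670, 242, -5), (672, 241, -5), (675, 240, -6), (677, 230, -6), (680, 
-130.0 [(605, 64, -7), (607, 66, -6), (610, 62, -6), (612, 59, -6), (615, 58, -6), (617, 62, -4), (620, 67, -1), (622, 77, 5), (625, 89, 13), (627, 108, 15), (630, 133, 13), (632, 158, 9), (635, 183, 10), (637, 190, 9), (640, 190, 9), (642, 190, 10), (645, 187, 11), (647, 172, 11), (650, 141, 7), (652, 104, 1), (655, 69, -4), (657, 58, -6), (660, 54, -7), (662, 56, -8), (665, 63, -7), (667, 73, -8), (670, 76, -8), (672, 68, -8), (675, 59, -8), (677, 54, -8), (680, 55, -7), (6
```

Emit:
{"fn": "carry_out", "kwargs": {
  "deltas": [
    [1,[0.0001,-0.003,0],[0,0,0]],
    [1,[0.0002,-0.006,0],[0,0,0]],
    [1,[0.0003,-0.009,0],[0,0,0]],
    [1,[0.0004,-0.011,0],[0,0,0]],
    [1,[0.0004,-0.012,0],[0,0,0]],
    [1,[0.0004,-0.012,0],[0,0,0]]
  ]
}}

```text
time_s: 17.08
tcp_pos: [631.3, -91.2, -14.1]
tool_rot: [0.0, 0.696, 0.718, 0.0]
force: [-0.6, 0.2, -0.2]
grip_width: 0.001
finger_force: 0.0
```

Emit:
{"fn": "carry_out", "kwargs": {
  "deltas": [
    [1,[0,-0.001,0],[0,0,0]],
    [1,[0,-0.002,0],[0,0,0]],
    [1,[0,-0.002,0],[0,0,0]]
  ]
}}

```text
time_s: 17.33
tcp_pos: [631.2, -92.7, -14.2]
tool_rot: [-0.0, 0.696, 0.718, 0.0]
force: [0.0, 1.4, 0.7]
grip_width: 0.005
finger_force: 0.6
```

Emit:
{"fn": "carry_out", "kwargs": {
  "deltas": [
    [1,[0,-0.001,0],[0,0,0]],
    [1,[0,-0.001,0],[0,0,0]],
    [1,[0,-0.001,0],[0,0,0]]
  ]
}}

```text
time_s: 17.58
tcp_pos: [631.2, -93.8, -14.2]
tool_rot: [0.0, 0.696, 0.718, 0.0]
force: [-0.2, 1.7, 1.4]
grip_width: 0.001
finger_force: 0.7
```

Emit:
{"fn": "carry_out", "kwargs": {
  "deltas": [
    [1,[0,-0.001,0],[0,0,0]],
    [1,[0,-0.001,0],[0,0,0]],
    [1,[0,-0.001,0],[0,0,0]]
  ]
}}

```text
time_s: 17.83
tcp_pos: [631.2, -94.9, -14.2]
tool_rot: [0.0, 0.696, 0.718, 0.0]
force: [0.7, 1.6, 2.0]
grip_width: 0.004
finger_force: 0.7
```

Emit:
{"fn": "carry_out", "kwargs": {
  "deltas": [
    [1,[0,-0.001,0],[0,0,0]],
    [1,[0,-0.001,0],[0,0,0]],
    [1,[0,-0.001,0],[0,0,0]]
  ]
}}

```text
time_s: 18.08
tcp_pos: [631.1, -96.0, -14.3]
tool_rot: [0.0, 0.696, 0.718, -0.0]
force: [-0.7, 2.7, 0.8]
grip_width: 0.004
finger_force: 0.6
```

Emit:
{"fn": "carry_out", "kwargs": {
  "deltas": [
    [1,[0,-0.001,0],[0,0,0]],
    [1,[0,-0.001,0],[0,0,0]],
    [1,[0,-0.001,0],[0,0,0]]
  ]
}}

```text
time_s: 18.33
tcp_pos: [631.1, -97.0, -14.3]
tool_rot: [0.0, 0.696, 0.718, -0.0]
force: [0.3, 1.1, 0.3]
grip_width: 0.005
finger_force: 0.5
```

Emit:
{"fn": "carry_out", "kwargs": {
  "deltas": [
    [1,[0,-0.001,0],[0,0,0]],
    [1,[0,-0.001,0],[0,0,0]],
    [1,[0,-0.001,0],[0,0,0]]
  ]
}}

```text
time_s: 18.58
tcp_pos: [631.1, -97.3, -14.3]
tool_rot: [-0.0, 0.696, 0.718, 0.0]
force: [-0.5, 2.8, 1.5]
grip_width: 0.002
finger_force: 1.5
```

Emit:
{"fn": "carry_out", "kwargs": {
  "deltas": [
    [1,[0,-0.001,0],[0,0,0]],
    [1,[0,-0.001,0],[0,0,0]],
    [1,[0,-0.001,0],[0,0,0]]
  ]
}}

```text
time_s: 18.83
tcp_pos: [631.1, -97.2, -14.3]
tool_rot: [-0.001, 0.695, 0.719, 0.0]
force: [0.4, 4.6, 2.3]
grip_width: 0.004
finger_force: 2.5
```

```bash
python3 sc.py s11;python3 yp.py s11 -185 -120 2.5 | head -3
```

```text
18.8833 [631.1 -97.2 -14.3] [0.4 5.6 2.4] [-7.000e-04  6.955e-01  7.185e-01  4.000e-04]
5 [(-185, 235, 34), (-182, 237, 4), (-180, 240, -4), (-178, 241, -5), (-175, 242, -5), (-172, 240, -5), (-170, 236, -4), (-168, 232, 0), (-165, 229, 5), (-162, 229, 8), (-160, 228, 9), (-158, 223, 10), (-155, 218, 11), (-152, 210, 12), (-150, 197, 11), (-148, 167, 8), (-145, 120, 3), (-142, 77, -2), (-140, 59, -6), (-138, 80, -1), (-135, 117, 3), (-132, 149, 6), (-130, 162, 8), (-128, 166, 8), (-125, 164, 8), (-122, 162, 7)]
12 [(-185, 235, 33), (-182, 238, 2), (-180, 240, -4), (-178, 241, -5), (-175, 241, -4), (-172, 239, -4), (-170, 235, -3), (-168, 230, 0), (-165, 229, 5), (-162, 229, 8), (-160, 229, 8), (-158, 229, 8), (-155, 230, 8), (-152, 230, 9), (-150, 223, 11), (-148, 201, 12), (-145, 152, 6), (-142, 93, 0), (-140, 79, 0), (-138, 114, 13), (-135, 164, 23), (-132, 205, 24), (-130, 226, 17), (-128, 230, 10), (-125, 231, 9), (-122, 230, 9)]
20 [(-185, 234, 29), (-182, 237, 2), (-180, 240, -3), (-178, 241, -4), (-175, 241, -4), (-172, 240, -4), (-170, 235, -3), (-168, 229, 0), (-165, 228, 7), (-162, 228, 8), (-160, 228, 8), (-158, 229, 8), (-155, 229, 8), (-152, 226, 10), (-150, 214, 13), (-148, 174, 9), (-145, 116, 1), (-142, 77, -1), (-140, 84, 17), (-138, 124, 49), (-135, 165, 67), (-132, 188, 56), (-130, 195, 32), (-128, 199, 18), (-125, 187, 12), (-122, 171, 10)]
```

It is home on the stop: the TCP halted at y=-97.2 (predicted -97.5), with 5.6 N and no dark gap left. I'll withdraw straight back, rise, and check.

Emit:
{"fn": "carry_out", "kwargs": {
  "deltas": [
    [1,[0,0.003,0],[0,0,0]],
    [1,[-0.0003,0.01,0],[0,0,0]],
    [1,[-0.001,0.025,0],[0,0,0]],
    [1,[-0.001,0.03,0.02],[0,0,0]],
    [1,[-0.001,0.03,0.05],[0,0,0]],
    [1,[-0.02,0.05,0.09],[0,0,0]],
    [1,[-0.05,0.08,0.13],[0,0,0]],
    [1,[-0.08,0.11,0.16],[0,0,0]],
    [1,[-0.11,0.14,0.18],[0,0,0]],
    [1,[-0.12,0.15,0.18],[0,0,0]],
    [1,[-0.12,0.15,0.18],[0,0,0]],
    [1,[-0.12,0.15,0.18],[0,0,0]]
  ]
}}

```text
time_s: 19.88
tcp_pos: [510.0, 55.2, 167.3]
tool_rot: [0.0, 0.694, 0.72, 0.001]
force: [0.2, 0.2, -1.0]
grip_width: 0.002
finger_force: 0.0
```

```bash
python3 sc.py s12;python3 yp.py s12 -180 -95 3 | head -3;python3 bl.py s12 -160 -138 -115|cut -c1-560; python3 - <<'E'
from h import *
a=np.load('pics/scene0.npy').astype(int);b=np.load('pics/s12.npy').astype(int);c=cal('scene')
# unmoved things: mean change in small patches
for n,p in dict(seated=(339,253),jar=(352,218),stone=(215,198),mallet=(442,267),chisel=(115,185),blue=(269,180),purple=(231,166)).items():
    x,y=p; print(n,np.abs(a-b)[y-10:y+11,x-10:x+11].mean().round(1))
E
```

```text
19.9333 [511.   53.  166.5] [ 1.1 -0.5  0.8] [4.000e-04 6.946e-01 7.194e-01 9.000e-04]
5 [(-180, 242, -3), (-177, 243, -4), (-174, 242, -4), (-171, 240, -4), (-168, 234, -1), (-165, 231, 4), (-162, 231, 8), (-159, 231, 10), (-156, 232, 9), (-153, 232, 10), (-150, 231, 9), (-147, 231, 9), (-144, 232, 9), (-141, 233, 9), (-138, 233, 9), (-135, 231, 9), (-132, 232, 9), (-129, 232, 8), (-126, 233, 9), (-123, 233, 9), (-120, 231, 8), (-117, 232, 8), (-114, 233, 8), (-111, 231, 9), (-108, 221, 17), (-105, 212, 43), (-102, 222, 72), (-99, 228, 81), (-96, 229, 82)]
12 [(-180, 242, -3), (-177, 242, -4), (-174, 243, -4), (-171, 239, -4), (-168, 233, 0), (-165, 231, 6), (-162, 231, 8), (-159, 231, 9), (-156, 232, 9), (-153, 232, 9), (-150, 232, 9), (-147, 232, 9), (-144, 233, 10), (-141, 233, 10), (-138, 233, 10), (-135, 233, 9), (-132, 233, 9), (-129, 233, 9), (-126, 233, 9), (-123, 234, 9), (-120, 235, 9), (-117, 235, 9), (-114, 234, 8), (-111, 231, 8), (-108, 219, 19), (-105, 213, 47), (-102, 226, 74), (-99, 234, 80), (-96, 237, 80)]
20 [(-180, 241, -3), (-177, 242, -5), (-174, 242, -5), (-1
[... 1397 characters left out ...]
, (675, 242, -5), (677, 230, -5), (680, 216, 0), (682, 207, 24), (685, 220, 58), (687, 228, 74)]
-115.0 [(605, 231, -5), (607, 218, -2), (610, 213, 3), (612, 221, 9), (615, 228, 9), (617, 230, 9), (620, 231, 9), (622, 232, 9), (625, 232, 9), (627, 233, 9), (630, 233, 8), (632, 234, 8), (635, 234, 9), (637, 234, 9), (640, 234, 8), (642, 234, 8), (645, 234, 9), (647, 234, 9), (650, 230, 8), (652, 223, 8), (655, 215, 7), (657, 219, -2), (660, 235, -4), (662, 243, -4), (665, 246, -3), (667, 247, -3), (670, 247, -3), (672, 246, -3), (675, 240, -5), (677, 227, -5), (680, 207, 4), (682, 208, 36), (685, 220, 63), (687, 228, 77)]
seated 1.2
jar 1.5
stone 1.6
mallet 1.5
chisel 1.6
blue 25.0
purple 1.6
```

The blank spans its 60 mm between stop and pocket mouth, parallel, with no gap at the rail or the stop. The other things are unchanged; the blue patch is only covered by the arm. I'll hand in.

```bash
python3 -c "
from rig import ctrl
print(ctrl.close_job())"
```

```text
the job is handed in; nothing more can be done
None
```

I pushed the loose blank square to the rail and slid it along into the -y pocket, home against rail and end stop by force and camera; the hand is clear, and I handed it in at about 20 s (the blue look-alike was hidden by the arm in my final check).

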